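Present the cedar ball dish to the blue tub

ROBOT

A 7-joint arm with a two-finger parallel gripper is mounted at the origin on the work surface. World frame = base frame: x ahead of the robot, y to its left, z up, the work surface at z = 0. Lengths are in m, angles in rad, forces in N, time in s.
With the tool pointing down it reaches from about 0.4 to 0.875 m from the base axis. Payload 6.5 kg.
Tool frame: the origin (TCP) lies at the very end of the fingers, on their centre line; the grasp point (between the pads) lies 19 mm behind it (pinch_z is the distance from the TCP to the grasp point, in m); z points along the fingers, y is the line along which they close (so a half turn about z gives the same grasp; the last joint's range is limited). The gripper opens to 88 mm and grips with 3 to 60 N. Pads are 18 mm wide; open, the fingers measure 123 mm over their backs; the gripper's body (75 mm by 187 mm) begins 45 mm behind the grasp point.
Start: joints at [1.255, 0.536, -0.004, 1.538, 0.003, 1.067, -0.071], TCP at [0.161, -0.63, 0.239] pointing down, gripper open.
Joint ranges: [-2.7, 2.7], [-0.37, 2.16], [-1.27, 1.26], [0.24, 2.4], [-1.31, 4.45], [0.19, 1.91], [-2.76, 2.76]. Speed limits (rad/s): [2.39, 2.39, 3.14, 3.14, 3.14, 3.14, 3.14].

INTERFACE

Orientations are given as a unit quaternion [x, y, z, w].
In Python, from rig import * gives the robot as it stands.
- The arm moves only by the tool drive_tool, never from a script. Its argument "moves" is a list that holds one entry, the list of rows, each a list of 7 numbers: the shift along the tool's x, y, z in m, then the turn, a rotation vector about the tool's x, y, z in degrees, then the opening, from 0 (shut) to 1 (fully open). A call has 1 to 12 rows; each row shifts and turns the commanded pose from where the row before left it, along the tool's axes as they then stand; what a row does not reach is not made up. A row lasts 1/8 s, in which the tool goes at most 62.5 mm and 10.7 degrees, less where a joint would pass 70% of its speed; a pose out of reach is approached as far as the arm can. A call is refused whole if a number of a shift passes 0.0625 or a number of a turn 10.7, either way. A call with a gripper value outside its range is refused whole. The fingers move at their own pace and stop on an object; the grip force is fixed at half the most. Time passes only in rows, so rows that do not move let the fingers close. It gives the time, the measured TCP pose, the force, the opening and the grip force at its end, in the units of the state.
- state(): the state, without advancing time (a new reading comes with each control period).
- camera(name): name is "scene" or "top"; returns the picture (384x512x3 uint8, red, green, blue); there is no depth.
- camera_model(name): a dict with "fx", "fy", "cx", "cy" (pixels), "cam_to_world" (4x4, takes a point from camera to world coordinates). Camera axes: x right, y down, z forward; pixel columns grow to the right and rows downward; lengths in m; the calibration is good to about 2 mm. A picture is of the moment at which its call begins. camera_model takes no time and is no camera call.
- close_job(): hands the job in; it is judged then, once.
Trained networks look in the newest picture that a camera, given by its name, has taken for a name from the list of things; names that differ only in an ending like _2 or _b are one class to them, and where a whole thing is asked for, a point or a joint stands for the part that bears it (a point fixed in the world has none). Each returns a list of dicts, best first, with "score" (0 to 1); they miss things now and then, are a little off and sometimes report something else, mostly with a low value. They report only what shows in the picture. A call takes as long as a camera call. They do not tell look-alikes from the thing itself.
- spot_in(camera, target): "extent" ([centre column, centre row, width, height] in pixels, round what is visible of it).
- trace(camera, target): "pixels" (384x512 bool, what is visible of it) and "extent" ([centre column, centre row, width, height] in pixels, round what is visible of it).
The state is a dict: "time_s": time; "joint_positions": joint angles; "dq": joint speeds; "joint_torque": joint torques, N m; "ee_pos": TCP position; "orientation": TCP orientation; "wrist_force": force on the tool from outside, world axes, zero at the start; "wrist_torque": the same for the moment, N m; "gripper_width": opening from 0.0 (shut) to 1.0 (fully open); "grip_force": force on a finger pad.
Only numpy, scipy, OpenCV 4.12 (cv2) and the standard library are available. Lean on these libraries where they do the work, as an engineer would, in place of code of your own. Each camera call takes 0.05 s, during which the arm holds its last target. There are 200 camera calls.

TASK

By its black grip, draw the stemmed dish straight up out of its grey holder with the cedar ball in it, then turn it a quarter turn so that its orange pouring lip points at the blue tub. Keep the dish level and the ball in its middle, and leave the tubs, bottle and brush alone. Finish while still holding the dish in the gripper, still and level, right above its holder with the stem wholly out.

Things in the scene. Friction and masses are not known exactly. Their poses are not given: they have to be found in the camera images.
- holder: Fixed grey holder: round foot 90 mm across, 10 mm high, with an upright square tube 34 mm wide, mouth 70 mm above the counter, bore 20 mm square, 60 mm deep. Origin: centre of the underside, on the bore's axis. z up. At the start the dish's lip points along its +x; one tub stands off its +y side, the other off its -y side, each about 185 mm away.
- dish: Sage-green dish 152 mm across, loose, about 0.28 kg, on a stem 16 mm square, 60 mm long, in the holder's bore (cannot turn until out). Origin: centre of the stem's foot (10 mm above the counter at the start). z up; x out through the lip; y along the arched handle. Rim at z 86, handle top at z 179 mm. Inside it slopes about 9 degrees to the middle, so smooth moves keep the ball there.
- dish_grip (a point): Middle of the black grip block on top of the arched handle, 166 mm above the dish's origin: 16 mm thick along the dish's x (grip it across this, from straight above), 44 mm long along y, 26 mm high. Free room below it: 67 mm to the rim, 48 mm to the ball's top.
- dish_mid (a point): Where the ball's centre is when it lies in the middle of the dish: 86 mm above the dish's origin, on its axis.
- dish_lip (a point): Outer end of the orange pouring lip (42 mm wide), 108 mm from the dish's axis along its +x, 91 mm above the origin.
- ball_center (a point): Centre of the loose wooden cedar ball, 36 mm across, about 25 g, in the dish.
- blue_tub: Open blue round tub, 100 mm across the mouth, 90 mm high, loose, with cedar balls in it. Origin: centre of its underside. It stands to one side of the holder, a quarter turn left or right of where the dish's lip points.
- yellow_tub: The same tub in yellow, with grey balls, on the other side of the holder: not the one to point at.
- detergent: White bottle with green cap, 68 mm across, 200 mm high, loose bystander. Origin: centre of its underside.
- brush: Flat brush with a wooden handle lying on the counter, loose bystander. Origin: middle of its underside.
Not all that is in view belongs to the job. There is more than one size of the dish; the one meant has the size given above. Of the things shaped like the part that bears ball_center, the wooden one is meant.

How it is judged:
By the outcome, as a careful person would: the job done as asked, in the order asked, and still so for the second after the job is handed in, while the arm keeps its last pose, push and grip.
It also fails if it takes over 38 s, if anything falls off the work surface, if the arm or the gripper's body presses on something with over 40 N, if the wrist force passes 120 N, or if a joint passes its speed limit or range.

## Working session

There is one attempt and no reset: what is moved stays moved. The work goes in short steps, Python scripts to look and compute and a tool call to move; the robot and the scene stay as the last step left them, time stands still between calls to the robot, and variables do not carry over. Pictures are saved under pics/ and viewed, at most 10 in all, crops included, and the job is handed in when it is done.

Besides the shell and the picture viewer there is one more tool, called after "Emit:" as a command line: name --argument value ..., lists and objects as JSON in quotes. drive_tool: Moves the arm, as the interface text tells. Its arguments: {"type":"object","properties":{"moves":{"type":"array","items":{"type":"array","items":{"type":"array","items":{"type":"number"}}}}},"required":["moves"]}

```bash
mkdir -p pics; cat > h.py <<'E'
from rig import *
import numpy as np, cv2
def save(n,f,crop=None,s=1):
    im=camera(n)[:,:,::-1]
    if crop: im=im[crop[1]:crop[3],crop[0]:crop[2]]
    cv2.imwrite(f,cv2.resize(im,None,fx=s,fy=s,interpolation=cv2.INTER_CUBIC))
def ray(n,u,v):
    m=camera_model(n);T=np.array(m["cam_to_world"])
    d=T[:3,:3]@np.array([(u-m["cx"])/m["fx"],(v-m["cy"])/m["fy"],1]);return T[:3,3],d/np.linalg.norm(d)
def tri(a,b):
    A=np.zeros((3,3));B=np.zeros(3)
    for o,d in(a,b):
        P=np.eye(3)-np.outer(d,d);A+=P;B+=P@o
    p=np.linalg.solve(A,B);return p,[np.linalg.norm((np.eye(3)-np.outer(d,d))@(p-o)) for o,d in(a,b)]
def atz(n,u,v,z):
    o,d=ray(n,u,v);return o+d*(z-o[2])/d[2]
def proj(n,p):
    m=camera_model(n);q=np.linalg.inv(np.array(m["cam_to_world"]))@np.r_[p,1];return m["fx"]*q[0]/q[2]+m["cx"],m["fy"]*q[1]/q[2]+m["cy"]
E
python3 - <<'E'
from h import *
np.set_printoptions(precision=3,suppress=True)
save("scene","pics/s.png",s=1.5);save("top","pics/t.png",s=1.5)
for n in("scene","top"):
    print(n,np.array(camera_model(n)["cam_to_world"]),camera_model(n)["fx"])
    for t in("holder","dish","dish_grip","ball_center","dish_lip","blue_tub","yellow_tub","detergent","brush"):
        print(t,[(round(d["score"],2),np.round(d["extent"],1)) for d in spot_in(n,t)[:4]])
s=state();print(s["time_s"],s["ee_pos"],s["orientation"])
E
```

```text
scene [[-0.208  0.735 -0.645  1.113]
 [ 0.978  0.163 -0.131  0.126]
 [ 0.009 -0.658 -0.753  0.875]
 [ 0.     0.     0.     1.   ]] 358.6511668120546
holder [(0.72, array([239.9, 245.5,  28.7,  16.8])), (0.29, array([401.4, 223.6,  39.6,  59.7]))]
dish [(0.71, array([327.3, 160.2,  76. ,  69.8])), (0.59, array([236.4, 217.3,  67.4,  61.4]))]
dish_grip [(0.92, array([326.1, 159.9,  71.2,  62.5])), (0.89, array([235.8, 218.1,  64.6,  61.6])), (0.43, array([288. , 271.6,  40. ,  46.6])), (0.35, array([196.2, 191.4,  34.5,  38.3]))]
ball_center [(0.67, array([240.4, 218.1,  13.6,  14.2])), (0.49, array([289.1, 237. ,  10.5,  15.6]))]
dish_lip [(0.8, array([236.4, 217.1,  64.9,  58. ])), (0.73, array([327. , 159.9,  71. ,  67.4]))]
blue_tub [(0.92, array([288.1, 270.9,  40.8,  48.9])), (0.5, array([128.1, 193. ,  23.4,  51.4]))]
yellow_tub [(0.48, array([400.5, 222.3,  41.7,  56.7]))]
detergent []
brush [(0.67, array([129.3, 193.7,  24.3,  51.5]))]
top [[-0.01  -0.996  0.089  0.377]
 [-1.     0.008 -0.024  0.008]
 [ 0.023 -0.089 -0.996  1.598]
 [ 0.     0.     0.     1.   ]] 466.0243710511991
holder []
dish [(0.72, array([198.9, 254.2,  65.4,  71.1])), (0.7, array([264. , 170.3,  45.7,  52.4]))]
dish_grip [(0.74, array([199.9, 249.7,  65.7,  66.9])), (0.72, array([266.9, 169.1,  49.1,  53.3]))]
ball_center [(0.46, array([266.1, 176.9,   7. ,  11.3])), (0.38, array([223.2, 181.2,  11.7,   9.1]))]
dish_lip [(0.77, array([265.5, 169.5,  50.2,  50.6])), (0.64, array([218.9, 143.4,  28.6,  30.5])), (0.56, array([198.2, 250.6,  68.5,  72. ]))]
blue_tub [(0.76, array([220.9, 143.1,  27.2,  27.4])), (0.72, array([265.8, 168.1,  49.7,  56.3]))]
yellow_tub [(0.65, array([314.1, 205.9,  31.1,  32.6]))]
detergent [(0.68, array([131.6, 198.8,  30. ,  23.2]))]
brush [(0.88, array([374.2, 201.2,  16.9,  62. ]))]
1.0 [ 0.161 -0.63   0.239] [ 0.992  0.125 -0.     0.   ]
```

View pics/s.png

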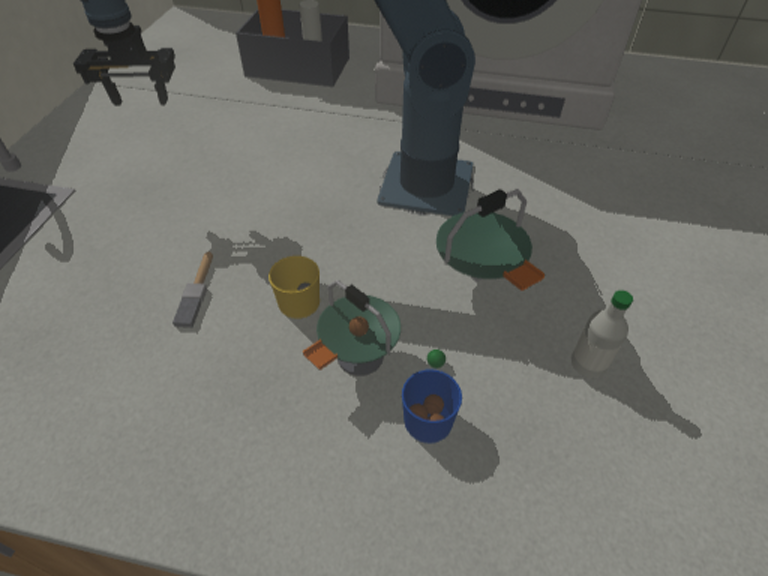

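View pics/t.png

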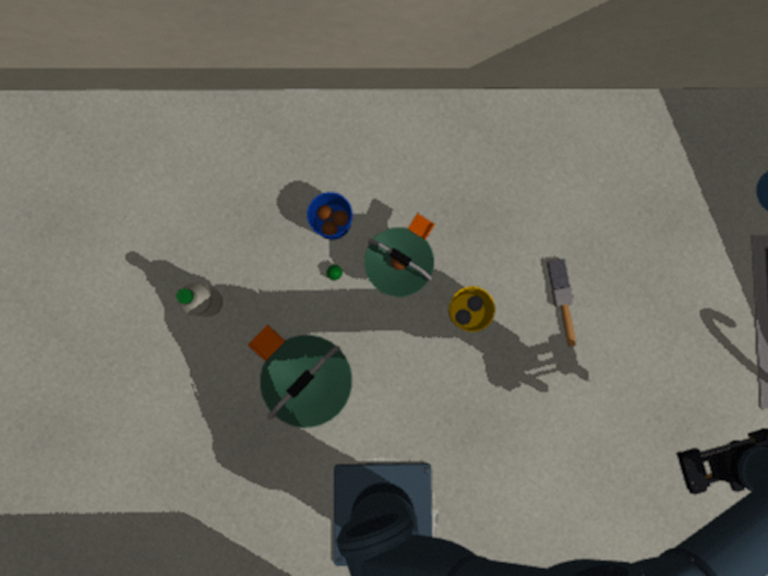

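The scene picture (at 1.5x) shows the small dish with the wooden ball at (358,328) and its black grip at (357,298). The larger empty dish is at (485,240), with its grip at (491,203). The blue tub is at (431,405), the yellow tub at (295,287), and a green ball at (436,357).

The top picture (at 1.5x) shows the small dish at (399,261) with its lip at (421,225), and the big dish at (306,380). The blue tub is at (330,215), to the left of the lip, and the yellow tub at (471,308).

Things that could be mistaken for the dish: the small dish at top px (266,174) and the big dish at (204,253). I choose the small one, which sits in the holder and has the ball. Next I'll check it in a close crop.

```bash
python3 - <<'E'
from h import *
np.set_printoptions(precision=4,suppress=True)
A=camera("scene");B=camera("top")
a=cv2.resize(A[180:255,195:275,::-1],None,fx=5,fy=5,interpolation=cv2.INTER_CUBIC)
b=cv2.resize(B[135:210,230:310,::-1],None,fx=5,fy=5,interpolation=cv2.INTER_CUBIC)
cv2.imwrite("pics/c.png",np.hstack([a,b]))
def blob(I,roi,f,near):
    x0,y0,x1,y1=roi;c=I[y0:y1,x0:x1].astype(int)
    m=f(c).astype(np.uint8);n,l,s,ce=cv2.connectedComponentsWithStats(m,connectivity=8)
    k=min([i for i in range(1,n) if s[i,4]>8],key=lambda i:np.hypot(*(ce[i]+[x0,y0]-near)))
    ys,xs=np.where(l==k);return (ce[k]+[x0,y0]),s[k,4],np.c_[xs+x0,ys+y0]
dark=lambda c:c.max(2)<38
org=lambda c:(c[...,0]>130)&(c[...,0]-c[...,2]>90)&(c[...,1]<120)
R={}
for n,I,roi,g,l in(("scene",A,(195,180,275,255),(238,198.7),(213,236)),("top",B,(230,135,310,210),(267,171.5),(280,151))):
    R[n]=[blob(I,roi,dark,g),blob(I,roi,org,l)]
    for r in R[n]:print(n,r[0],r[1],r[2].min(0),r[2].max(0))
for k in(0,1):print(tri(ray("scene",*R["scene"][k][0]),ray("top",*R["top"][k][0])))
# dish rim circle fit in top at z~0.096
m=cv2.inRange(cv2.cvtColor(B,cv2.COLOR_RGB2HSV),(65,60,20),(95,255,200))
m[:, :235]=0;m[:,300:]=0;m[:140]=0;m[205:]=0
ys,xs=np.where(m);h=cv2.convexHull(np.c_[xs,ys].astype(np.float32))[:,0]
P=np.array([atz("top",u,v,.096)[:2] for u,v in h]);print("dish c,r",cv2.minEnclosingCircle(P.astype(np.float32)))
for t in("blue_tub","yellow_tub"):
  for n in("top","scene"):
    for d in trace(n,t)[:1]:
        ys,xs=np.where(d["pixels"]);print(t,n,d["score"],atz(n,xs.mean(),ys.mean(),.05 if n=="scene" else .08))
E
```

```text
Traceback (most recent call last):
ValueError: min() iterable argument is empty
```

View pics/c.png

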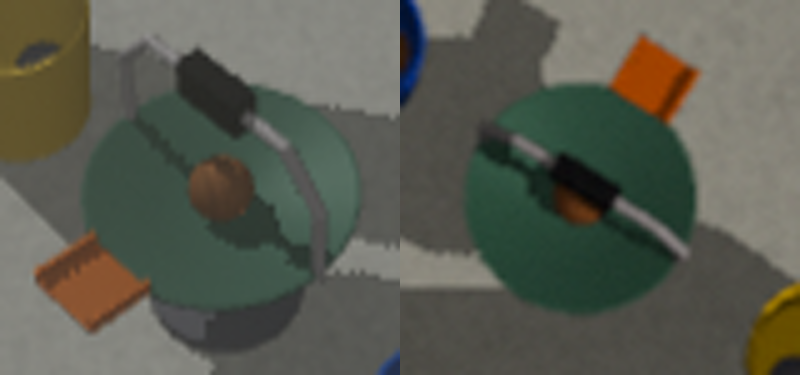

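The crop confirms the wooden ball in the small green dish, which sits over the grey holder. The grip is at about scene px (238,198) and top px (267,172), and the lip at top px (281,151). I'll loosen the thresholds and measure.

```bash
python3 - <<'E'
from h import *
np.set_printoptions(precision=4,suppress=True)
A=camera("scene");B=camera("top")
def blob(I,roi,f,near):
    x0,y0,x1,y1=roi;c=I[y0:y1,x0:x1].astype(int)
    m=f(c).astype(np.uint8);n,l,s,ce=cv2.connectedComponentsWithStats(m,connectivity=4)
    k=min([i for i in range(1,n) if s[i,4]>8],key=lambda i:np.hypot(*(ce[i]+[x0,y0]-near)))
    ys,xs=np.where(l==k);return (ce[k]+[x0,y0]),s[k,4],np.c_[xs+x0,ys+y0]
print(A[198,238],A[236,213],B[172,267],B[151,281],A[225,220],B[185,265])
dk={"scene":lambda c:(c.max(2)<62)&(np.ptp(c,axis=2)<14),"top":lambda c:(c.max(2)<40)&(np.ptp(c,axis=2)<14)}
org=lambda c:(c[...,0]>100)&(c[...,0]-c[...,2]>60)
R={}
for n,I,roi,g,l in(("scene",A,(195,180,275,255),(238,198.7),(213,236)),("top",B,(230,135,310,210),(267,171.5),(280,151))):
    R[n]=[blob(I,roi,dk[n],g),blob(I,roi,org,l)]
    for r in R[n]:print(n,r[0],r[1],r[2].min(0),r[2].max(0),cv2.minAreaRect(r[2].astype(np.float32)))
for k in(0,1):print(tri(ray("scene",*R["scene"][k][0]),ray("top",*R["top"][k][0])))
m=cv2.inRange(cv2.cvtColor(B,cv2.COLOR_RGB2HSV),(65,60,20),(95,255,200))
m[:, :235]=0;m[:,300:]=0;m[:140]=0;m[205:]=0
ys,xs=np.where(m);h=cv2.convexHull(np.c_[xs,ys].astype(np.float32))[:,0]
P=np.array([atz("top",u,v,.096)[:2] for u,v in h]);print("dish c,r",cv2.minEnclosingCircle(P.astype(np.float32)))
gl=R["top"][0][2];g=np.array([atz("top",u,v,.185)[:2] for u,v in gl]);w,V=np.linalg.eigh(np.cov(g.T));print("grip top",g.mean(0),"long axis",np.degrees(np.arctan2(V[1,1],V[0,1])))
print("lip",atz("top",*R["top"][1][0],.098))
for t in("blue_tub","yellow_tub"):
  for n in("top","scene"):
    for d in trace(n,t)[:1]:
        ys,xs=np.where(d["pixels"]);print(t,n,d["score"],atz(n,xs.mean(),ys.mean(),.05 if n=="scene" else .08))
E
```

```text
[45 44 42] [138  84  49] [11 12 12] [159  65   0] [61 79 68] [36 63 49]
scene [237.5886 198.1962] 158 [230 190] [245 207] ((237.6219482421875, 198.09756469726562), (18.27233123779297, 9.68277359008789), 38.65980529785156)
scene [213.5287 237.2611] 157 [205 230] [223 245] ((213.75003051757812, 237.25003051757812), (12.727920532226562, 13.435027122497559), 45.0)
top [265.6786 170.9643] 84 [259 166] [273 176] ((266.0, 171.0), (10.0, 14.0), 90.0)
top [279.1818 149.6713] 143 [272 142] [287 157] ((279.25, 149.75), (11.490405082702637, 12.347898483276367), 30.963754653930664)
(array([ 0.5531, -0.0396,  0.1777]), [np.float64(0.0012250722509898196), np.float64(0.0012250722509898101)])
(array([ 0.6319, -0.0863,  0.1015]), [np.float64(0.0008772787203859553), np.float64(0.0008772787203859237)])
dish c,r ((0.552230954170227, -0.04018042981624603), 0.07490924000740051)
grip top [ 0.5519 -0.0381] long axis 67.50210302694589
lip [ 0.6322 -0.0857  0.098 ]
blue_tub top 0.7 [0.6597 0.1104 0.08  ]
blue_tub scene 0.72 [0.6557 0.1097 0.05  ]
yellow_tub top 0.71 [ 0.4529 -0.198   0.08  ]
yellow_tub scene 0.76 [ 0.4471 -0.2007  0.05  ]
```

Emit:
drive_tool --moves '[[[0.02, -0.018, 0, 0, 0, 0, 1], [0.044, -0.04, 0, 0, 0, 0, 1], [0.046, -0.042, 0, 0, 0, 0, 1], [0.046, -0.042, 0, 0, 0, 0, 1], [0.046, -0.042, 0, 0, 0, 0, 1], [0.046, -0.042, 0, 0, 0, 0, 1], [0.046, -0.042, 0, 0, 0, 0, 0.7], [0.046, -0.042, 0, 0, 0, 0, 0.7], [0.046, -0.042, 0, 0, 0, 0, 0.7], [0.046, -0.042, 0, 0, 0, 0, 0.7], [0.046, -0.04, 0, 0, 0, 0, 0.7], [0.024, -0.02, 0, 0, 0, 0, 0.7]]]'

```text
time_s: 2.9
ee_pos: [0.5364, -0.0621, 0.239]
orientation: [0.992, 0.127, 0.001, -0.001]
wrist_force: [-0.4, -0.7, 0.1]
gripper_width: 0.698
grip_force: 0.0
```

Emit:
drive_tool --moves '[[[0, 0, 0, 0, 0, -9, 0.7], [0, 0, 0, 0, 0, -9, 0.7], [0, 0, 0, 0, 0, -9, 0.7], [0, 0, 0, 0, 0, -9, 0.7], [0, 0, 0, 0, 0, -8.6, 0.7], [0, 0, 0, 0, 0, 0, 0.7], [0, 0, 0, 0, 0, 0, 0.7]]]'

```text
time_s: 3.78
ee_pos: [0.5349, -0.0659, 0.2387]
orientation: [0.871, 0.49, 0.0, 0.0]
wrist_force: [1.0, 0.5, -1.1]
gripper_width: 0.701
grip_force: 0.0
```

```bash
cat > st.py <<'E'
from h import *
from scipy.spatial.transform import Rotation as Ro
def rep(goal=None):
    s=state();R=Ro.from_quat(s["orientation"]).as_matrix();p=np.array(s["ee_pos"])
    print("t",s["time_s"],"p",p.round(4),"ydir",np.degrees(np.arctan2(R[1,1],R[0,1])).round(2),"zaxis",R[:,2].round(3),"F",np.round(s["wrist_force"],1),"w",s["gripper_width"],"gf",s["grip_force"],"j",np.round(s["joint_positions"],2))
    if goal is not None:print("tool shift",(R.T@(np.array(goal)-p)).round(4))
E
python3 - <<'E'
from st import *
rep([.5525,-.0393,.157])
a=camera("scene");b=camera("top")
f=lambda I,x0,y0:cv2.resize(I[y0:y0+90,x0:x0+80,::-1],None,fx=5,fy=5,interpolation=cv2.INTER_CUBIC)
cv2.imwrite("pics/d.png",np.hstack([f(a,195,165),f(b,230,120)]))
E
```

```text
t 3.775 p [ 0.5349 -0.0659  0.2387] ydir -31.26 zaxis [ 0. -0. -1.] F [ 1.   0.5 -1.1] w 0.7008998911343433 gf 0.0 j [ 0.4   0.39 -0.45  1.81  0.2   0.99 -0.68]
tool shift [0.0319 0.0013 0.0817]
```

View pics/d.png

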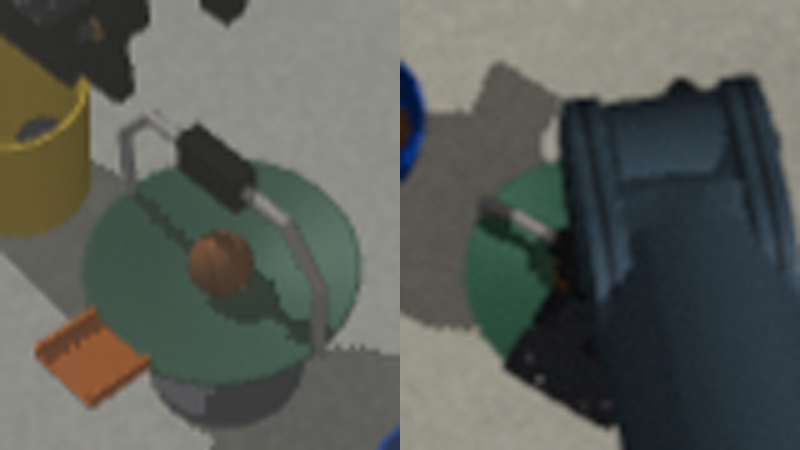

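The crop shows the dish undisturbed, with the gripper still to one side of it. I'll shift over the grip and lower partway.

Emit:
drive_tool --moves '[[[0.012, 0.0005, 0, 0, 0, 0, 0.7], [0.014, 0.0005, 0, 0, 0, 0, 0.7], [0.006, 0, 0.01, 0, 0, 0, 0.7], [0, 0, 0.015, 0, 0, 0, 0.7], [0, 0, 0.01, 0, 0, 0, 0.7], [0, 0, 0, 0, 0, 0, 0.7]]]'

```text
time_s: 4.62
ee_pos: [0.5513, -0.0394, 0.2024]
orientation: [0.871, 0.492, -0.001, -0.001]
wrist_force: [0.1, -0.5, -0.4]
gripper_width: 0.699
grip_force: 0.0
```

```bash
python3 - <<'E'
from st import *
rep([.5525,-.0393,.157])
a=camera("scene")
cv2.imwrite("pics/e.png",cv2.resize(a[145:255,185:285,::-1],None,fx=5,fy=5,interpolation=cv2.INTER_CUBIC))
for z in(.2,.157):print(proj("scene",[.5525,-.0393,z]))
E
```

```text
t 4.625 p [ 0.5513 -0.0394  0.2024] ydir -31.12 zaxis [-0.003 -0.    -1.   ] F [ 0.1 -0.5 -0.4] w 0.6994598806469942 gf 0.0 j [ 0.33  0.45 -0.44  1.81  0.24  0.93 -0.76]
tool shift [0.0008 0.0011 0.0454]
(np.float64(237.93177405565453), np.float64(192.3171883850941))
(np.float64(238.50533005478172), np.float64(203.2307833050749))
```

View pics/e.png

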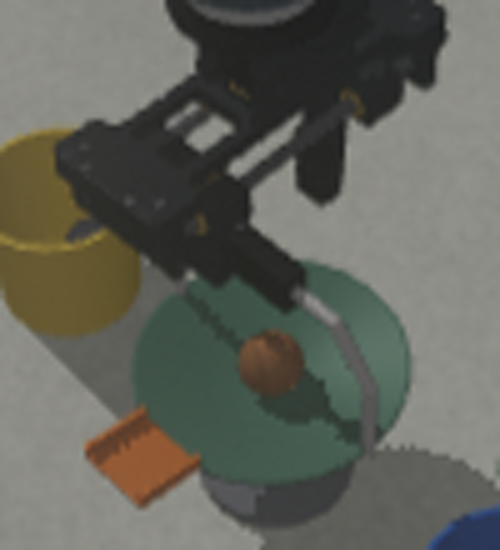

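The fingers straddle the grip: the far one is at crop px (320,190) and the near one at about (190,265), with the grip at (270,275) between them. I'll go down and close.

Emit:
drive_tool --moves '[[[0.0008, 0.001, 0.01, 0, 0, 0, 0.7], [0, 0, 0.014, 0, 0, 0, 0.7], [0, 0, 0.012, 0, 0, 0, 0.7], [0, 0, 0.008, 0, 0, 0, 0.7], [0, 0, 0, 0, 0, 0, 0.6], [0, 0, 0, 0, 0, 0, 0.4], [0, 0, 0, 0, 0, 0, 0.3], [0, 0, 0, 0, 0, 0, 0.22], [0, 0, 0, 0, 0, 0, 0.18], [0, 0, 0, 0, 0, 0, 0.1], [0, 0, 0, 0, 0, 0, 0], [0, 0, 0, 0, 0, 0, 0]]]'

```text
time_s: 6.18
ee_pos: [0.5536, -0.0387, 0.1598]
orientation: [0.871, 0.492, 0.0, 0.0]
wrist_force: [-0.9, -0.6, 3.4]
gripper_width: 0.177
grip_force: 29.9
```

```bash
python3 - <<'E'
from st import *
rep([.5525,-.0393,.157])
a=camera("scene")
cv2.imwrite("pics/f.png",cv2.resize(a[145:255,185:285,::-1],None,fx=5,fy=5,interpolation=cv2.INTER_CUBIC))
E
```

```text
t 6.175 p [ 0.5536 -0.0387  0.1598] ydir -31.09 zaxis [ 0. -0. -1.] F [-0.9 -0.6  3.4] w 0.1774477392421811 gf 29.857197040691972 j [ 0.31  0.51 -0.42  1.84  0.27  0.85 -0.79]
tool shift [-0.001  -0.0006  0.0028]
```

View pics/f.png

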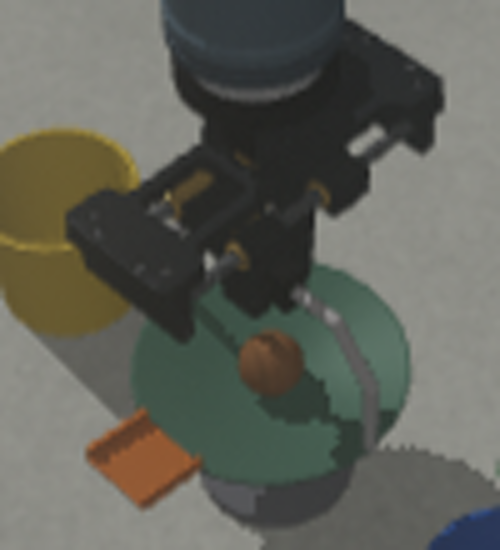

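The grip is closed at 15.6 mm with 30 N, and the ball is in the middle (crop px 270,362). Now lifting slowly.

Emit:
drive_tool --moves '[[[0, 0, -0.002, 0, 0, 0, 0], [0, 0, -0.004, 0, 0, 0, 0], [0, 0, -0.005, 0, 0, 0, 0], [0, 0, -0.006, 0, 0, 0, 0], [0, 0, -0.006, 0, 0, 0, 0], [0, 0, -0.005, 0, 0, 0, 0], [0, 0, -0.003, 0, 0, 0, 0], [0, 0, 0, 0, 0, 0, 0]]]'

```text
time_s: 7.22
ee_pos: [0.5536, -0.0388, 0.1909]
orientation: [0.871, 0.492, 0.0, 0.0]
wrist_force: [-0.2, -0.1, -2.7]
gripper_width: 0.18
grip_force: 29.9
```

```bash
python3 -c "
from st import *
rep([.5536,-.0387,.24])"
```

```text
t 7.225 p [ 0.5536 -0.0388  0.1909] ydir -31.09 zaxis [ 0. -0. -1.] F [-0.2 -0.1 -2.7] w 0.17967322900151755 gf 29.856999423354864 j [ 0.33  0.47 -0.44  1.82  0.25  0.91 -0.77]
tool shift [ 0.0001 -0.     -0.0491]
```

Emit:
drive_tool --moves '[[[0, 0, -0.002, 0, 0, 0, 0], [0, 0, -0.004, 0, 0, 0, 0], [0, 0, -0.006, 0, 0, 0, 0], [0, 0, -0.007, 0, 0, 0, 0], [0, 0, -0.008, 0, 0, 0, 0], [0, 0, -0.008, 0, 0, 0, 0], [0, 0, -0.007, 0, 0, 0, 0], [0, 0, -0.006, 0, 0, 0, 0], [0, 0, -0.004, 0, 0, 0, 0], [0, 0, -0.002, 0, 0, 0, 0], [0, 0, 0, 0, 0, 0, 0], [0, 0, 0, 0, 0, 0, 0]]]'

```text
time_s: 8.72
ee_pos: [0.5533, -0.0387, 0.2445]
orientation: [0.871, 0.492, -0.0, -0.0]
wrist_force: [1.3, 0.7, -3.4]
gripper_width: 0.181
grip_force: 29.9
```

```bash
python3 - <<'E'
from st import *
rep([.5536,-.0387,.245])
a=camera("scene")
cv2.imwrite("pics/g.png",cv2.resize(a[100:260,165:325,::-1],None,fx=3.6,fy=3.6,interpolation=cv2.INTER_CUBIC))
for n in("scene","top"):
    for d in trace(n,"blue_tub")[:1]:
        ys,xs=np.where(d["pixels"]);print(n,d["score"],d["extent"],atz(n,xs.mean(),ys.mean(),.05))
E
```

```text
t 8.725 p [ 0.5533 -0.0387  0.2445] ydir -31.08 zaxis [-0.  0. -1.] F [ 1.3  0.7 -3.4] w 0.18084717284480115 gf 29.857058068737388 j [ 0.34  0.41 -0.46  1.77  0.21  1.01 -0.73]
tool shift [ 0.0002  0.0002 -0.0005]
scene 0.92 [285.9, 272.8, 41.5, 48.4] [0.65572107 0.10961904 0.05      ]
top 0.83 [220.9, 143.8, 26.3, 31.5] [0.66451973 0.11036732 0.05      ]
```

View pics/g.png

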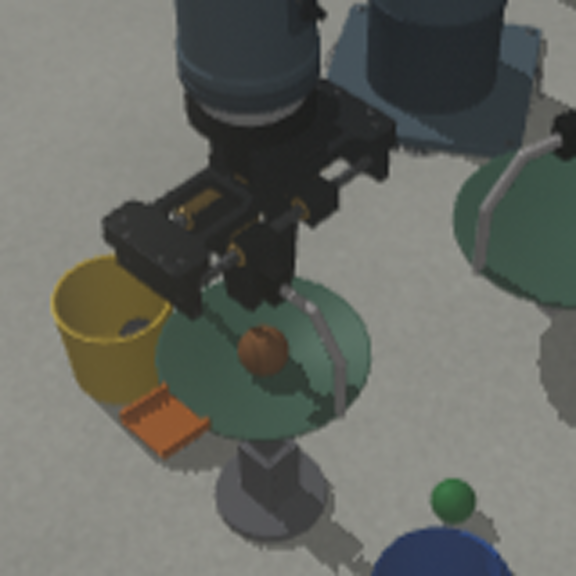

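The stem is out of the tube (tube mouth at crop px (268,450)), the ball is in the middle at (263,351) and the dish is level. The blue tub bears about 55–59° from the axis and the lip now points at -31°. I'll turn about +87° in world, which is negative about the tool's z.

Emit:
drive_tool --moves '[[[0, 0, 0, 0, 0, -0.5, 0], [0, 0, 0, 0, 0, -1.5, 0], [0, 0, 0, 0, 0, -2.5, 0], [0, 0, 0, 0, 0, -3.5, 0], [0, 0, 0, 0, 0, -4, 0], [0, 0, 0, 0, 0, -4.5, 0], [0, 0, 0, 0, 0, -4.5, 0], [0, 0, 0, 0, 0, -4.5, 0], [0, 0, 0, 0, 0, -4.5, 0], [0, 0, 0, 0, 0, -4.5, 0], [0, 0, 0, 0, 0, -4.5, 0], [0, 0, 0, 0, 0, -4.5, 0]]]'

```text
time_s: 10.38
ee_pos: [0.5535, -0.0388, 0.2447]
orientation: [0.625, 0.781, -0.0, 0.0]
wrist_force: [1.2, 0.1, -2.1]
gripper_width: 0.18
grip_force: 29.9
```

Emit:
drive_tool --moves '[[[0, 0, 0, 0, 0, -4.5, 0], [0, 0, 0, 0, 0, -4.5, 0], [0, 0, 0, 0, 0, -4.5, 0], [0, 0, 0, 0, 0, -4.5, 0], [0, 0, 0, 0, 0, -4.5, 0], [0, 0, 0, 0, 0, -4.5, 0], [0, 0, 0, 0, 0, -4, 0], [0, 0, 0, 0, 0, -3.5, 0], [0, 0, 0, 0, 0, -2.5, 0], [0, 0, 0, 0, 0, -1.5, 0], [0, 0, 0, 0, 0, -0.5, 0], [0, 0, 0, 0, 0, 0, 0]]]'

```text
time_s: 11.88
ee_pos: [0.5535, -0.0388, 0.2447]
orientation: [0.33, 0.944, -0.0, -0.0]
wrist_force: [-0.3, -0.5, -1.2]
gripper_width: 0.175
grip_force: 29.9
```

```bash
python3 - <<'E'
from st import *
rep([.5533,-.0387,.2445])
a=camera("scene");b=camera("top")
f=lambda I,x0,y0:cv2.resize(I[y0:y0+150,x0:x0+110,::-1],None,fx=3.6,fy=3.6,interpolation=cv2.INTER_CUBIC)
cv2.imwrite("pics/i.png",np.hstack([f(a,195,145),f(b,195,100)]))
for n,I,r in(("scene",a,(200,150,330,260)),("top",b,(195,100,305,220))):
    c=I[r[1]:r[3],r[0]:r[2]].astype(int);m=((c[...,0]>95)&(c[...,0]-c[...,2]>60)).astype(np.uint8)
    N,l,s,ce=cv2.connectedComponentsWithStats(m)
    for k in range(1,N):
        if s[k,4]>20:print(n,ce[k]+r[:2],s[k,4],atz(n,*(ce[k]+r[:2]),.187))
print("blue rim",[(d["score"],atz("top",*d["extent"][:2],.085)) for d in spot_in("top","blue_tub")[:2]])
print("blue scene",[(d["score"],d["extent"]) for d in spot_in("scene","blue_tub")[:2]])
E
```

```text
t 11.875 p [ 0.5535 -0.0388  0.2447] ydir 51.41 zaxis [-0. -0. -1.] F [-0.3 -0.5 -1.2] w 0.17546563018955288 gf 29.857079861685634 j [ 0.56  0.48 -0.76  1.75  0.37  1.06  0.57]
tool shift [ 0.0002 -0.0001  0.0002]
scene [207.93548387 181.46774194] 62 [ 0.52236697 -0.12771839  0.187     ]
scene [255.06818182 222.72727273] 44 [0.62500705 0.02025568 0.187     ]
blue rim [(0.98, array([0.65472248, 0.11148725, 0.085     ]))]
blue scene [(0.88, [287.4, 271.4, 42.9, 47.7])]
```

View pics/i.png

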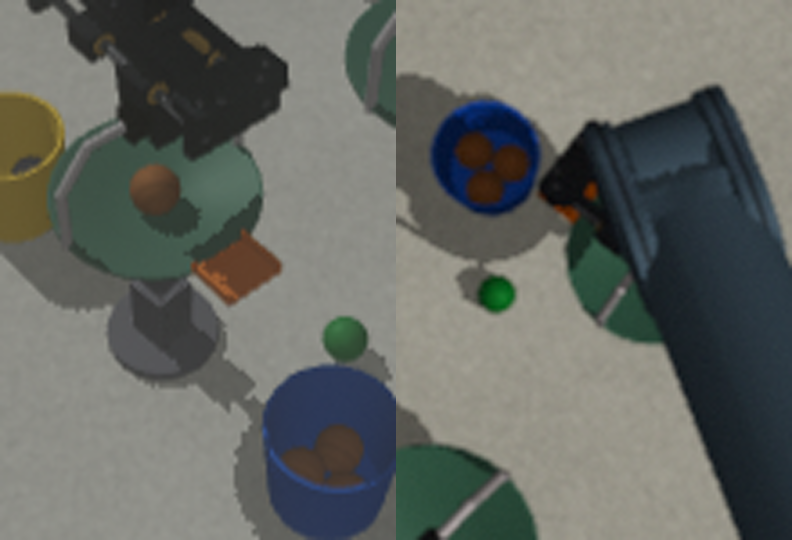

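The dish is turned and the ball is near the middle (scene px 238,197). The lip points towards the blue tub but is about 5° short, so I'll finish the turn and then verify.

Emit:
drive_tool --moves '[[[0, 0, 0, 0, 0, -0.5, 0], [0, 0, 0, 0, 0, -1.2, 0], [0, 0, 0, 0, 0, -1.6, 0], [0, 0, 0, 0, 0, -1.2, 0], [0, 0, 0, 0, 0, -0.5, 0], [0, 0, 0, 0, 0, 0, 0], [0, 0, 0, 0, 0, 0, 0], [0, 0, 0, 0, 0, 0, 0], [0, 0, 0, 0, 0, 0, 0], [0, 0, 0, 0, 0, 0, 0], [0, 0, 0, 0, 0, 0, 0], [0, 0, 0, 0, 0, 0, 0]]]'

```text
time_s: 13.58
ee_pos: [0.5535, -0.0387, 0.2447]
orientation: [0.289, 0.957, -0.0, -0.0]
wrist_force: [0.0, -0.0, -2.3]
gripper_width: 0.177
grip_force: 29.9
```

```bash
python3 - <<'E'
from st import *
rep([.5533,-.0387,.2445])
a=camera("scene")
cv2.imwrite("pics/j.png",cv2.resize(a[145:300,190:320,::-1],None,fx=3.8,fy=3.8,interpolation=cv2.INTER_CUBIC))
th=np.radians(56.5)
print("mid",proj("scene",[.553,-.039,.181]),"lip end",proj("scene",[.553+.108*np.cos(th),-.039+.108*np.sin(th),.186]))
for t in("ball_center",):
    print([(d["score"],d["extent"]) for d in spot_in("scene",t)[:3]])
E
```

```text
t 13.575 p [ 0.5535 -0.0387  0.2447] ydir 56.42 zaxis [-0. -0. -1.] F [ 0.  -0.  -2.3] w 0.17698960244309603 gf 29.857101794332266 j [ 0.58  0.48 -0.78  1.75  0.38  1.06  0.65]
tool shift [ 0.0002 -0.0001  0.0002]
mid (np.float64(238.2571015948595), np.float64(197.40336100022998)) lip end (np.float64(268.8611010970569), np.float64(221.09401908074966))
[(0.55, [240.3, 198.4, 15.7, 16.8])]
```

View pics/j.png

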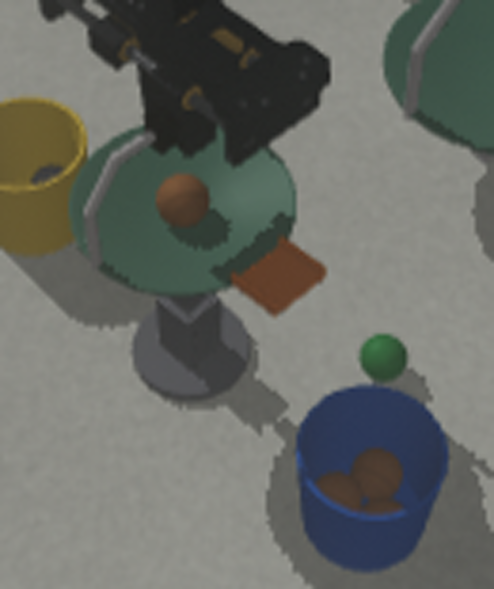

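The ball is at px (238,198), against an expected (238,197). The lip end is at px (269,222), matching 56.5°, which points at the blue tub. The dish is level and still above its holder, so I'll hand in.

```bash
python3 -c "
from rig import *
print(close_job())"
```

```text
the job is handed in; nothing more can be done
None
```

I handed the job in with the dish held still and level above its holder, stem fully out, the cedar ball in its middle and the lip pointing at the blue tub; no verdict came back.

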